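# Seat the brass drive hub in a sample grinder

## Task

A coffee-sample grinder is being put back together: its brass hub is on the shaft but still rides on its two tabs. Turn the brass hub on its shaft until the tabs drop into the keyway and it sits fully home, flat on the shoulder, without taking it off the shaft, then let go. Leave the black hub on the other grinder as it is, still riding unseated.

Things in the scene. Friction and masses are not known exactly. Their poses are not given: they have to be found in the camera images.
- brass_hub: Brass collar, 46 mm across, 22 high, 22 mm bore, 0.15-0.27 kg, on the white grinder's 16 mm shaft. Two tabs 12 mm wide stick out along its +x and -x to 35 mm from the centre, from 8 mm above to 8 mm below its underside. Origin: centre of its underside; z up. Starts level on its tabs, 8 mm high, tabs 34-80 degrees off the keyway; once over it and let go it drops by its own weight.
- white_grinder_seat (a point): On the white grinder's shaft axis, at the top of its 80 x 80 mm aluminium shoulder, 70 mm above the table: the seated brass hub's origin is here. The keyway, a slot 26 mm wide and 10 deep right across the shoulder, runs along this x axis; tabs within 10 degrees of it (either way round) drop in. The shaft's tip is 44 mm above this point.
- white_grinder: Fixed open grinder that carries the brass hub: white drum of 66 mm radius, 46 mm high, a dark disc on it up to 60 mm, then the shoulder and shaft. A white chute, 33 mm high, sticks out to 100 mm on its -x side. Origin: centre of its foot on the table. The white and red grinders may stand on either side.
- black_hub: Black hub of the same shape, size and origin, riding on its tabs on a like grinder with a red body (same heights); to be left as it is.
There are look-alikes about, which are no part of the job. Several things have the shape of the brass_hub; the one meant has the colours described above. Leave any turquoise look-alike of the white_grinder alone.

How it is judged:
By the outcome, as a careful person would: the job done as asked, in the order asked, and still so for the second after the job is handed in, with the robot touching nothing.
It also fails if it takes over 32 s, if anything falls off the work surface, if the arm or the gripper's body presses on something with over 40 N, if the wrist force passes 120 N, or if a joint passes its speed limit or range.

## Robot

A 7-joint arm with a two-finger parallel gripper is mounted at the origin on the work surface. World frame = base frame: x ahead of the robot, y to its left, z up, the work surface at z = 0. Lengths are in m, angles in rad, forces in N, time in s.
With the tool pointing down it reaches from about 0.4 to 0.85 m from the base axis. Payload 4.5 kg.
Tool frame: the origin (TCP) lies at the very end of the fingers, on their centre line; the grasp point (between the pads) lies 19 mm behind it; z points along the fingers, y is the line along which they close (so a half turn about z gives the same grasp; the last joint's range is limited). The gripper opens to 85 mm and grips with 20 to 120 N. Pads are 22 mm wide; open, the fingers measure 114 mm over their backs; the gripper's body (76 mm by 85 mm) begins 54 mm behind the grasp point. The pads swing forward as they close: fully open they stand 13 mm farther back than shut.
Start: joints at [-1.188, 0.689, -0.195, 1.565, 0.157, 0.902, -0.215], TCP at [0.214, 0.587, 0.231] pointing down, gripper open.
Joint ranges: [-3.01, 3.01], [-0.46, 2.08], [-1.47, 1.51], [0.13, 2.56], [-1, 4.14], [0.04, 2.09], [-2.66, 2.66]. Speed limits (rad/s): [2.57, 2.57, 3.14, 3.14, 3.14, 3.14, 3.14].

## Interface

Orientations are given as a unit quaternion [w, x, y, z].
In Python, from plant import * gives the robot as it stands. The module is installed in compiled form; this text tells all that it offers.
- The arm moves only by the shell command python3 -m jog 'ROWS' [OPENING] [FORCE]. ROWS is JSON, a list of rows, each an object of numbers: "tx", "ty", "tz": the shift along the world's x, y, z normalised to -1 to 1, where 1 is 0.1 m; "wx", "wy", "wz": the turn, a rotation vector about the world's x, y, z normalised to -1 to 1, where 1 is 360 degrees. In form: [{"tx": .., "ty": .., "tz": .., "wx": .., "wy": .., "wz": ..}, ...]. A call has 1 to 5 rows; each row is the pose to reach, as a shift and turn from the pose commanded when the call began, turning the shorter way round; what a row does not reach only later rows make up. A row lasts 1/10 s, in which the tool goes at most 50 mm and 8.59 degrees, less where a joint would pass 70% of its speed; a pose out of reach is approached as far as the arm can. A call with a number of a shift or a turn outside -1 to 1 is refused whole. A call with a gripper value outside its range is refused whole. OPENING is the opening, from 0 (shut) to 1 (fully open), set as the call begins (- or left out, the last holds). The fingers move at their own pace and stop on an object; FORCE is the grip in N (left out, the last holds). Time passes only in rows, so rows that repeat a pose let the fingers close. It gives the time, the measured TCP pose, the force, the opening and the grip force at its end, in the units of the state.
- read_state(): the state, without advancing time (a new reading comes with each control period).
- snapshot(name): name is "scene" or "side" or "wrist"; returns a dict with "pixels" (480x640x3 uint8, blue, green, red), "fx", "fy", "cx", "cy" (pixels), "R" (3x3) and "t" (3): a world point X has camera coordinates R X + t. Camera axes: x right, y down, z forward; pixel columns grow to the right and rows downward; lengths in m; the calibration is good to about 2 mm. A picture is of the moment at which its call begins. There is no depth.
- close_job(): hands the job in; it is judged then, once.
The state is a dict: "clock": time; "joint_positions": joint angles; "joint_vel": joint speeds; "tau": joint torques, N m; "tcp_pos": TCP position; "tcp_rot": TCP orientation; "ft_force": force on the tool from outside, world axes, zero at the start; "wrist_torque": the same for the moment, N m; "grip_width": finger opening in m; "grasp_force": force on a finger pad.
Only numpy, scipy, OpenCV 4.12 (cv2) and the standard library are available. Lean on these libraries where they do the work, as an engineer would, in place of code of your own. Each camera call takes 0.05 s, during which the arm holds its last target. There are 200 camera calls.

## Working session

There is one attempt and no reset: what is moved stays moved. The work goes in short steps, Python scripts to look and compute and a shell command to move; the robot and the scene stay as the last step left them, time stands still between calls to the robot, and variables do not carry over. Pictures are saved under pics/ and viewed, at most 10 in all, crops included, and the job is handed in when it is done.

```bash
mkdir -p pics
python3 - <<'E'
from plant import *
import cv2,numpy as np
a=snapshot("scene");b=snapshot("side")
for n,s in(("scene",a),("side",b)):
    cv2.imwrite(f"pics/{n}1.png",s["pixels"]);np.savez(f"{n}1.npz",**s)
    print(n,s["fx"],s["cx"],s["cy"],(-np.array(s["R"]).T@s["t"]).round(3))
s=read_state();print(s)
E
```

```text
scene 546.9842976847789 324.8014817463329 233.47904726702458 [ 1.291 -0.319  0.656]
side 617.9449303276059 323.89571504259237 245.63031561175697 [ 0.406 -0.728  0.581]
{'clock': 0.1, 'joint_positions': array([-1.18821858,  0.6899079 , -0.19449991,  1.56621684,  0.15727411,
        0.90249901, -0.21511521]), 'joint_vel': array([ 3.85219038e-04, -3.00228322e-03,  8.99155872e-04, -1.27805463e-03,
        1.28375485e-03,  5.41994879e-05,  5.24202748e-04]), 'tau': array([-4.06484891e-03, -5.40594935e+01, -1.27197806e+00, -1.58985507e+01,
        9.28027206e-03,  4.32566536e-03,  2.54967989e-05]), 'tcp_pos': array([0.2134438 , 0.58681595, 0.23056505]), 'tcp_rot': array([-8.77220852e-05,  1.73493145e-01,  9.84834734e-01, -8.17662075e-04]), 'ft_force': array([ 0.62452214,  0.53037499, -0.06638113]), 'wrist_torque': array([ 0.01139041,  0.02325071, -0.01464736]), 'grasp_force': 0.0, 'grip_width': 0.08533423637812615}
```

View pics/scene1.png

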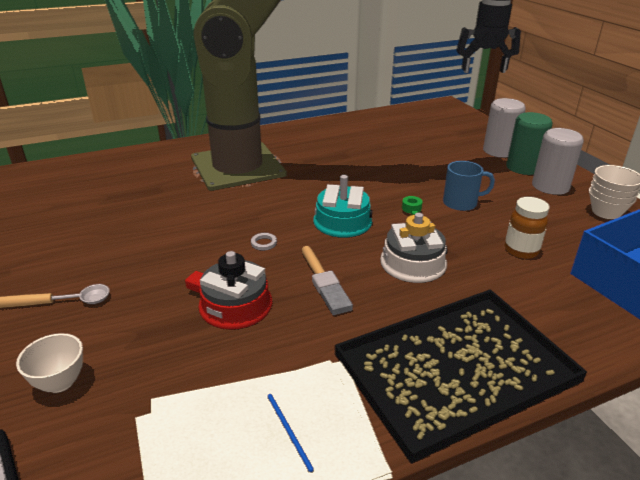

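View pics/side1.png

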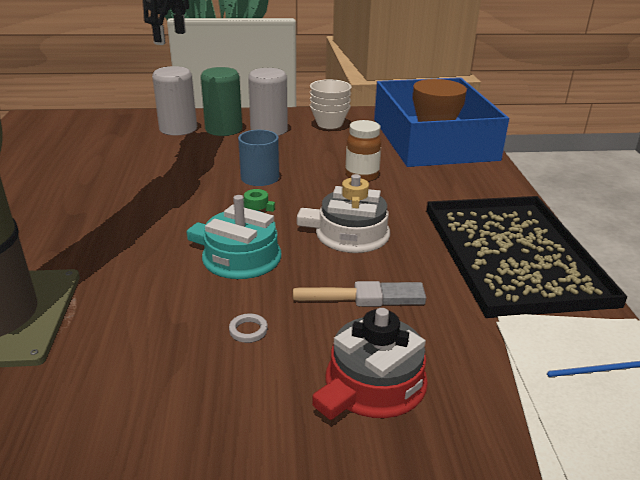

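The white grinder carries the brass hub: scene (418,228), side (355,190), chute at side (310,218). The turquoise one stands beside it and the red one with the black hub is nearer the side camera.

```bash
cat > h.py <<'E'
import numpy as np,cv2
def ray(s,u,v):
    R=np.array(s["R"]);t=np.array(s["t"]).ravel()
    d=R.T@np.array([(u-s["cx"])/s["fx"],(v-s["cy"])/s["fy"],1]);return -R.T@t,d/np.linalg.norm(d)
def plane(s,u,v,z):
    o,d=ray(s,u,v);return o+d*(z-o[2])/d[2]
def tri(s1,p1,s2,p2):
    o1,d1=ray(s1,*p1);o2,d2=ray(s2,*p2)
    k=np.linalg.lstsq(np.c_[d1,-d2],o2-o1,rcond=None)[0]
    a,b=o1+k[0]*d1,o2+k[1]*d2;return (a+b)/2,np.linalg.norm(a-b)
def proj(s,X):
    c=np.array(s["R"])@X+np.array(s["t"]).ravel();return c[:2]/c[2]*[s["fx"],s["fy"]]+[s["cx"],s["cy"]]
E
python3 - <<'E'
from h import *
a=dict(np.load("scene1.npz"));b=dict(np.load("side1.npz"))
print(tri(a,(419,214),b,(356,178)))
print(plane(a,419,214,.114),plane(b,356,178,.114))
A=cv2.resize(a["pixels"][190:285,370:460],None,fx=4.4,fy=6,interpolation=cv2.INTER_CUBIC)
B=cv2.resize(b["pixels"][165:260,300:390],None,fx=4.4,fy=6,interpolation=cv2.INTER_CUBIC)
cv2.imwrite("pics/c1.png",np.hstack([A,B]))
E
```

```text
(array([0.55241706, 0.20369893, 0.11106522]), np.float64(0.004203121942857002))
[0.55342192 0.20354856 0.114     ] [0.55154797 0.19344101 0.114     ]
```

View pics/c1.png

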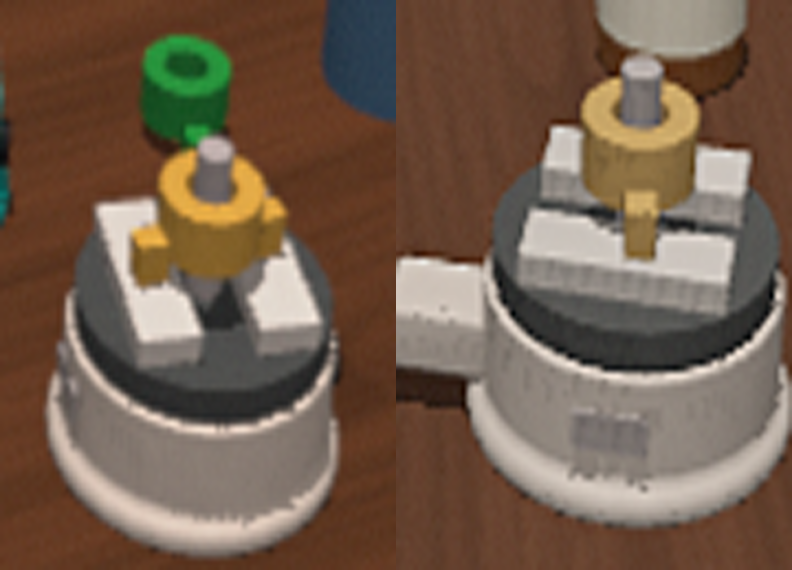

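The shaft tip shows at scene (418.6,214) and side (356,176). The brass tabs lie across the keyway: the left tab is at scene (404,230) and the front tab at side (355.5,199).

Run:
```python
from h import *
a=dict(np.load("scene1.npz"));b=dict(np.load("side1.npz"))
fa=lambda x,y:(370+x/4.4,190+y/6); fb=lambda x,y:(300+(x-396)/4.4,165+y/6)
print("tip",tri(a,fa(214,146),b,fb(643,66)),plane(a,*fa(214,146),.114),plane(b,*fb(643,66),.114))
print("hubtop",plane(a,*fa(213,190),.1),plane(b,*fb(641,117),.1))
def dr(s,p,q,z):
    P,Q=plane(s,*p,z),plane(s,*q,z);print(P.round(4),Q.round(4),np.degrees(np.arctan2(*(Q-P)[1::-1])))
dr(a,fa(158,203),fa(200,330),.07)
dr(a,fa(96,208),fa(140,345),.07)
dr(b,fb(522,258),fb(728,289),.07)
dr(b,fb(536,210),fb(738,238),.07)
print("tabs");dr(a,fa(151,235),fa(272,207),.086)
print(plane(b,*fb(642,197),.086))
```

```text
tip (array([0.55306269, 0.20303326, 0.11303954]), np.float64(0.00025017447817721666)) [0.5541899  0.20226781 0.114     ] [0.55276351 0.20085352 0.114     ]
hubtop [0.55790525 0.20112944 0.1       ] [0.55215987 0.19690257 0.1       ]
[0.5155 0.2019 0.07  ] [0.5867 0.1804 0.07  ] -16.852462493330318
[0.5072 0.1745 0.07  ] [0.5838 0.1525 0.07  ] -16.004409770778384
[0.5045 0.1717 0.07  ] [0.5806 0.1503 0.07  ] -15.652335282529197
[0.5126 0.1992 0.07  ] [0.5891 0.1789 0.07  ] -14.872221309413376
tabs
[0.5519 0.1751 0.086 ] [0.5584 0.2327 0.086 ] 83.55585651492302
[0.55041683 0.1755855  0.086     ]
```

```bash
python3 -m jog '[{"tx":0.4,"ty":-0.4,"wz":-0.02},{"tx":0.8,"ty":-0.8,"wz":-0.04},{"tx":1,"ty":-1,"wz":-0.06},{"tx":1,"ty":-1,"wz":-0.07}]' 1
python3 -m jog '[{"tx":0.4,"ty":-0.4,"wz":-0.02},{"tx":0.8,"ty":-0.8,"wz":-0.04},{"tx":1,"ty":-1,"wz":-0.06},{"tx":1,"ty":-1,"wz":-0.07}]'
python3 -m jog '[{"tx":0.4,"ty":-0.4,"wz":-0.02},{"tx":0.8,"ty":-0.8,"wz":-0.04},{"tx":1,"ty":-1,"wz":-0.06},{"tx":1,"ty":-1,"wz":-0.07}]'
python3 -m jog '[{"tx":0.2,"ty":-0.4,"tz":-0.1},{"tx":0.4,"ty":-0.86,"tz":-0.1},{"tx":0.4,"ty":-0.86,"tz":-0.1},{"tx":0.4,"ty":-0.86,"tz":-0.1},{"tx":0.4,"ty":-0.86,"tz":-0.1}]'
python3 - <<'E'
from plant import *
import cv2,numpy as np
s=snapshot("wrist");cv2.imwrite("pics/w1.png",s["pixels"]);np.savez("w1.npz",**s)
r=read_state();print(r["tcp_pos"],r["tcp_rot"],r["clock"],r["ft_force"],r["joint_positions"])
E
```

```text
[0.21344516 0.58688923 0.23065616] [-8.82044586e-05  1.73473838e-01  9.84838222e-01 -7.04452246e-04] 0.15 [ 0.17368847 -0.19801834  0.05771413] [-1.1882113   0.68980096 -0.19454286  1.56612941  0.15727398  0.90246946
 -0.215091  ]validation failed for argument at $[0]...
validation failed for argument at $[0]...
validation failed for argument at $[0]...
validation failed for argument at $[0]...
```

View pics/w1.png

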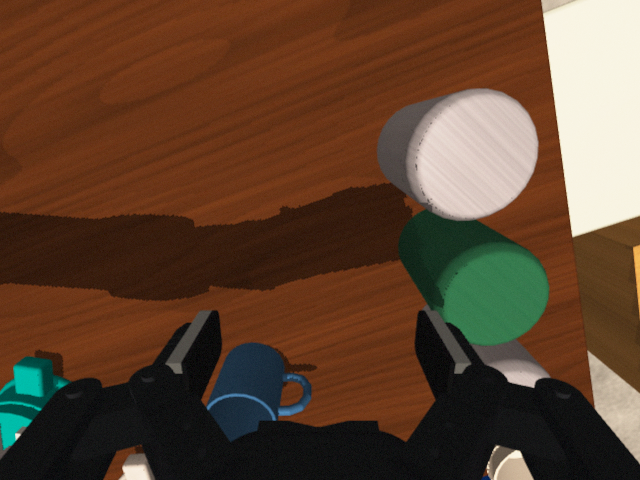

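The wrist view still shows the start area, with the canisters and the mug at (245,390). The moves were refused because every row needs all six fields.

```bash
python3 -m jog '[{"tx":0.35,"ty":-0.35,"tz":0,"wx":0,"wy":0,"wz":-0.02},{"tx":0.7,"ty":-0.7,"tz":0,"wx":0,"wy":0,"wz":-0.04},{"tx":1,"ty":-1,"tz":0,"wx":0,"wy":0,"wz":-0.06},{"tx":1,"ty":-1,"tz":0,"wx":0,"wy":0,"wz":-0.07}]' 1
```

```text
clock: 0.55
tcp_pos: [0.3206, 0.4805, 0.2311]
tcp_rot: [0.003, 0.391, 0.92, -0.002]
ft_force: [0.5, 0.7, 0.1]
grip_width: 0.0853
grasp_force: 0.0
```

```bash
python3 -m jog '[{"tx":0.35,"ty":-0.35,"tz":0,"wx":0,"wy":0,"wz":-0.02},{"tx":0.7,"ty":-0.7,"tz":0,"wx":0,"wy":0,"wz":-0.04},{"tx":1,"ty":-1,"tz":0,"wx":0,"wy":0,"wz":-0.06},{"tx":1,"ty":-1,"tz":0,"wx":0,"wy":0,"wz":-0.07}]'
python3 -m jog '[{"tx":0.35,"ty":-0.35,"tz":0,"wx":0,"wy":0,"wz":-0.02},{"tx":0.7,"ty":-0.7,"tz":0,"wx":0,"wy":0,"wz":-0.04},{"tx":1,"ty":-1,"tz":0,"wx":0,"wy":0,"wz":-0.06},{"tx":1,"ty":-1,"tz":0,"wx":0,"wy":0,"wz":-0.07}]'
python3 -m jog '[{"tx":0.1,"ty":-0.4,"tz":0,"wx":0,"wy":0,"wz":0},{"tx":0.2,"ty":-0.6,"tz":0,"wx":0,"wy":0,"wz":0},{"tx":0.2,"ty":-0.6,"tz":0,"wx":0,"wy":0,"wz":0},{"tx":0.2,"ty":-0.6,"tz":0,"wx":0,"wy":0,"wz":0},{"tx":0.2,"ty":-0.6,"tz":0,"wx":0,"wy":0,"wz":0}]'
python3 - <<'E'
from plant import *
import cv2,numpy as np
s=snapshot("wrist");cv2.imwrite("pics/w2.png",s["pixels"]);np.savez("w2.npz",**s)
r=read_state();print(r["tcp_pos"],r["tcp_rot"],r["clock"],r["ft_force"],r["joint_positions"])
E
```

```text
clock: 0.95
tcp_pos: [0.4197, 0.3801, 0.2313]
tcp_rot: [0.003, 0.583, 0.813, -0.001]
ft_force: [0.0, 0.1, 0.8]
grip_width: 0.0853
grasp_force: 0.0
clock: 1.35
tcp_pos: [0.5191, 0.2796, 0.2315]
tcp_rot: [0.003, 0.746, 0.666, 0.0]
ft_force: [-0.4, -0.5, 0.9]
grip_width: 0.0854
grasp_force: 0.0
clock: 1.85
tcp_pos: [0.5329, 0.2289, 0.2311]
tcp_rot: [-0.001, 0.74, 0.673, 0.0]
ft_force: [-0.6, 0.2, -0.2]
grip_width: 0.0856
grasp_force: 0.0
[0.53286092 0.22902199 0.23114849] [-5.68393250e-04  7.39925342e-01  6.72688754e-01  7.03591852e-05] 1.9 [ 0.46908182  0.13269559 -0.20174328] [-0.56210752  0.63007977  0.13164916  1.71588736 -0.10929887  0.80293054
 -0.47455696]
```

View pics/w2.png

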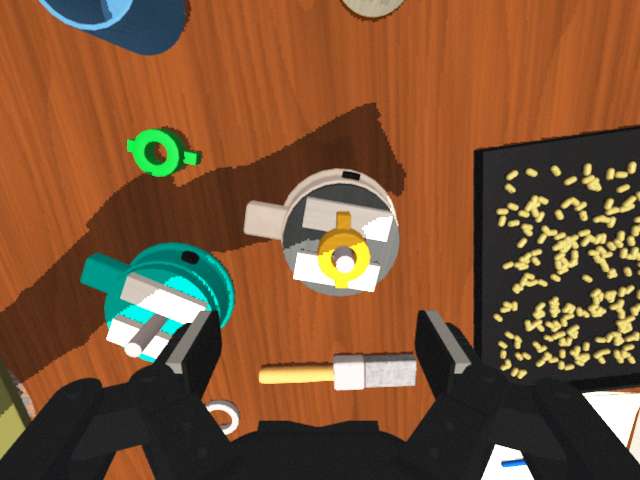

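The wrist view shows the hub from above: hub top about (344,257), shaft tip (345,262), one tab at (343,219), and the keyway between the white bars.

Run:
```python
from h import *
s=dict(np.load("w2.npz"));im=s["pixels"]
hsv=cv2.cvtColor(im,cv2.COLOR_BGR2HSV)
roi=np.zeros(im.shape[:2],np.uint8);roi[195:300,305:385]=1
m=((hsv[...,0]>18)&(hsv[...,0]<33)&(hsv[...,1]>150)&(roi>0)).astype(np.uint8)
b=cv2.inRange(hsv,(18,150,225),(34,255,255))*roi
n,l,st,c=cv2.connectedComponentsWithStats(b);print(st,c)
k=1+st[1:,4].argmax();cs=cv2.findContours((l==k).astype(np.uint8),0,2)[0]
e=cv2.fitEllipse(max(cs,key=len));print("hubtop ell",e,plane(s,*e[0],.1))
for y in range(205,232,4):
    x=np.where(m[y])[0];print(y,x.min() if len(x) else 0,x.max() if len(x) else 0)
y0=np.where(m.any(1))[0].min();print(y0)
P=plane(s,343.5,220,.086);print("tab",P)
w=((hsv[...,1]<60)&(hsv[...,2]>170)).astype(np.uint8)*roi
def dr(p,q,z):
    P,Q=plane(s,*p,z),plane(s,*q,z);print(P.round(4),Q.round(4),np.degrees(np.arctan2(*(Q-P)[1::-1])))
dr((308,198),(393,213),.07);dr((295,254),(296,277),.07);dr((295,277),(375,291),.07);dr((303,222),(389,240),.07)
print("shafttip",plane(s,345,262,.114))
cv2.imwrite("pics/w2c.png",cv2.resize(im[180:310,270:410],None,fx=5,fy=4.5,interpolation=cv2.INTER_CUBIC))
```

```text
[[     0      0    640    480 306142]
 [   334    234     22      4     35]
 [   318    241     52     47   1017]
 [   325    242      1      2      2]
 [   332    243      2      1      2]
 [   339    242      1      1      1]
 [   341    243      1      1      1]] [[319.4112536  239.41669225]
 [343.85714286 235.25714286]
 [345.29990167 264.70501475]
 [325.         242.5       ]
 [332.5        243.        ]
 [339.         242.        ]
 [341.         243.        ]]
hubtop ell ((344.4694519042969, 261.4930419921875), (36.725276947021484, 50.242923736572266), 63.54743576049805) [0.5528797  0.20181553 0.1       ]
205 0 0
209 0 0
213 337 348
217 337 350
221 337 349
225 337 349
229 334 351
212
tab [0.55544073 0.23491028 0.086     ]
[0.526 0.254 0.07 ] [0.6016 0.2329 0.07  ] -15.640014416713557
[0.5081 0.2019 0.07  ] [0.5062 0.1782 0.07  ] -94.41736670630159
[0.5053 0.1783 0.07  ] [0.5819 0.1558 0.07  ] -16.36688118256324
[0.5191 0.2323 0.07  ] [0.5972 0.2073 0.07  ] -17.754986626875517
shafttip [0.55265113 0.20694104 0.114     ]
```

View pics/w2c.png

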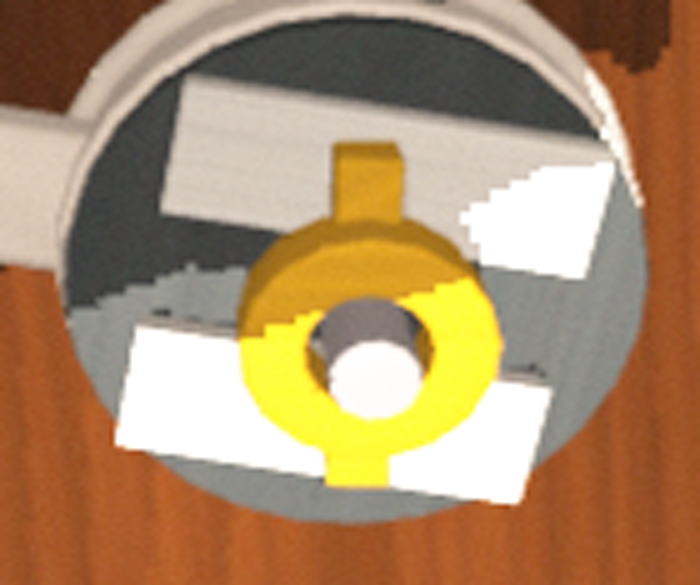

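Run:
```python
from h import *
s=dict(np.load("w2.npz"))
print("cam",ray(s,320,240)[0])
H=plane(s,344,257.3,.1);A=plane(s,343.4,212.9,.086);B=plane(s,341.6,288,.086)
print("hub",H,"tabs",A,B,(A+B)/2,np.degrees(np.arctan2(*(A-B)[1::-1])),np.linalg.norm(A-B),np.degrees(np.arctan2(*(A-H)[1::-1])))
```

```text
cam [0.54059809 0.31147974 0.37361477]
hub [0.55275535 0.20570599 0.1       ] tabs [0.55581263 0.24121969 0.086     ] [0.54895761 0.17005487 0.086     ] [0.55238512 0.20563728 0.086     ] 84.4979027666476 0.07149422220423506 85.07969452019593
```

```bash
python3 -m jog '[{"tx":0.196,"ty":-0.245,"tz":0,"wx":0,"wy":0,"wz":0},{"tx":0.196,"ty":-0.245,"tz":-0.4,"wx":0,"wy":0,"wz":0},{"tx":0.196,"ty":-0.245,"tz":-0.8,"wx":0,"wy":0,"wz":0},{"tx":0.196,"ty":-0.245,"tz":-0.8,"wx":0,"wy":0,"wz":0}]'
python3 -m jog '[{"tx":0,"ty":0,"tz":-0.25,"wx":0,"wy":0,"wz":0},{"tx":0,"ty":0,"tz":-0.5,"wx":0,"wy":0,"wz":0},{"tx":0,"ty":0,"tz":-0.7,"wx":0,"wy":0,"wz":0},{"tx":0,"ty":0,"tz":-0.7,"wx":0,"wy":0,"wz":0},{"tx":0,"ty":0,"tz":-0.7,"wx":0,"wy":0,"wz":0}]'
python3 - <<'E'
from plant import *
import cv2,numpy as np
from h import *
a=snapshot("scene");b=snapshot("side");A=a["pixels"][150:270,360:480];B=b["pixels"][110:230,295:415]
cv2.imwrite("pics/d1.png",cv2.resize(np.hstack([A,B]),None,fx=3.3,fy=4,interpolation=cv2.INTER_CUBIC))
r=read_state();print(r["tcp_pos"],r["ft_force"])
E
```

```text
clock: 2.3
tcp_pos: [0.5489, 0.2029, 0.1468]
tcp_rot: [-0.002, 0.74, 0.673, -0.005]
ft_force: [-1.8, 0.1, -0.8]
grip_width: 0.0851
grasp_force: 0.0
clock: 2.8
tcp_pos: [0.5538, 0.2039, 0.0827]
tcp_rot: [0.0, 0.74, 0.672, 0.001]
ft_force: [0.2, -0.3, 1.2]
grip_width: 0.0852
grasp_force: 0.0
[0.55439576 0.20373547 0.0832337 ] [ 0.55844807 -0.03992925  0.05300933]
```

View pics/d1.png

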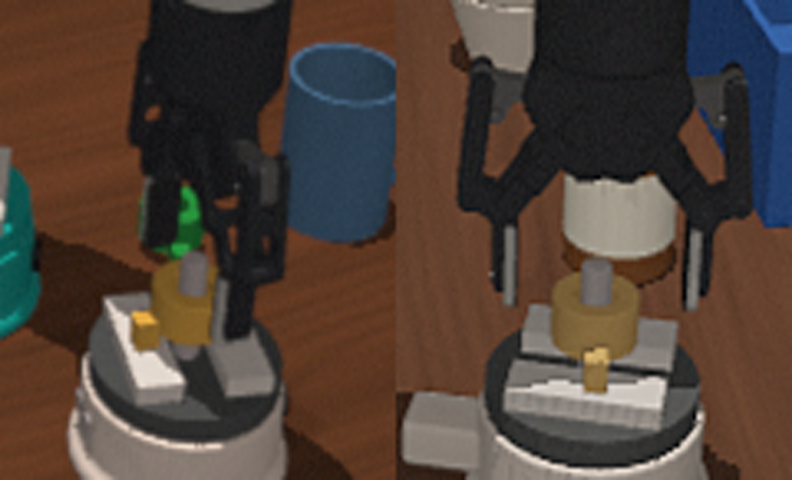

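The open fingers straddle the brass hub, centred on it at side crop (597,300), with the tabs clear of the pads. I'll lower 4 mm and close.

```bash
python3 -m jog '[{"tx":0,"ty":0,"tz":-0.04,"wx":0,"wy":0,"wz":0},{"tx":0,"ty":0,"tz":-0.04,"wx":0,"wy":0,"wz":0},{"tx":0,"ty":0,"tz":-0.04,"wx":0,"wy":0,"wz":0},{"tx":0,"ty":0,"tz":-0.04,"wx":0,"wy":0,"wz":0},{"tx":0,"ty":0,"tz":-0.04,"wx":0,"wy":0,"wz":0}]' 0.3 30
python3 -m jog '[{"tx":0,"ty":0,"tz":0,"wx":0,"wy":0,"wz":0},{"tx":0,"ty":0,"tz":0,"wx":0,"wy":0,"wz":0},{"tx":0,"ty":0,"tz":0,"wx":0,"wy":0,"wz":0},{"tx":0,"ty":0,"tz":0,"wx":0,"wy":0,"wz":0},{"tx":0,"ty":0,"tz":0,"wx":0,"wy":0,"wz":0}]'
```

```text
clock: 3.4
tcp_pos: [0.5532, 0.203, 0.0779]
tcp_rot: [-0.0, 0.741, 0.672, 0.0]
ft_force: [-2.5, -0.0, 6.4]
grip_width: 0.0456
grasp_force: 30.4
clock: 3.9
tcp_pos: [0.5532, 0.2029, 0.0779]
tcp_rot: [0.0, 0.741, 0.672, 0.0]
ft_force: [-1.2, -0.3, 6.1]
grip_width: 0.0453
grasp_force: 30.4
```

```bash
python3 -m jog '[{"tx":0,"ty":0,"tz":0.01,"wx":0,"wy":0,"wz":0.014},{"tx":0,"ty":0,"tz":0.01,"wx":0,"wy":0,"wz":0.029},{"tx":0,"ty":0,"tz":0.01,"wx":0,"wy":0,"wz":0.044},{"tx":0,"ty":0,"tz":0.01,"wx":0,"wy":0,"wz":0.059},{"tx":0,"ty":0,"tz":0.01,"wx":0,"wy":0,"wz":0.073}]'
python3 -m jog '[{"tx":0,"ty":0,"tz":0,"wx":0,"wy":0,"wz":0.014},{"tx":0,"ty":0,"tz":0,"wx":0,"wy":0,"wz":0.029},{"tx":0,"ty":0,"tz":0,"wx":0,"wy":0,"wz":0.044},{"tx":0,"ty":0,"tz":0,"wx":0,"wy":0,"wz":0.059},{"tx":0,"ty":0,"tz":0,"wx":0,"wy":0,"wz":0.073}]'
```

```text
clock: 4.4
tcp_pos: [0.553, 0.2027, 0.078]
tcp_rot: [-0.0, 0.567, 0.824, -0.0]
ft_force: [-0.7, 0.1, -1.4]
grip_width: 0.0455
grasp_force: 31.0
clock: 4.9
tcp_pos: [0.5531, 0.2026, 0.078]
tcp_rot: [-0.0, 0.365, 0.931, -0.0]
ft_force: [-0.0, 0.0, 0.1]
grip_width: 0.0455
grasp_force: 31.0
```

```bash
python3 -m jog '[{"tx":0,"ty":0,"tz":0,"wx":0,"wy":0,"wz":0.014},{"tx":0,"ty":0,"tz":0,"wx":0,"wy":0,"wz":0.029},{"tx":0,"ty":0,"tz":0,"wx":0,"wy":0,"wz":0.044},{"tx":0,"ty":0,"tz":0,"wx":0,"wy":0,"wz":0.059},{"tx":0,"ty":0,"tz":0,"wx":0,"wy":0,"wz":0.073}]'
python3 -m jog '[{"tx":0,"ty":0,"tz":0,"wx":0,"wy":0,"wz":0},{"tx":0,"ty":0,"tz":0,"wx":0,"wy":0,"wz":0},{"tx":0,"ty":0,"tz":0,"wx":0,"wy":0,"wz":0}]'
python3 - <<'E'
from plant import *
import cv2,numpy as np
a=snapshot("scene");b=snapshot("side");A=a["pixels"][150:270,360:480];B=b["pixels"][110:230,295:415]
cv2.imwrite("pics/d2.png",cv2.resize(np.hstack([A,B]),None,fx=3.3,fy=4,interpolation=cv2.INTER_CUBIC))
r=read_state();print(r["tcp_pos"],r["tcp_rot"],r["ft_force"])
E
```

```text
clock: 5.4
tcp_pos: [0.5529, 0.2025, 0.0778]
tcp_rot: [-0.0, 0.144, 0.99, -0.0]
ft_force: [0.0, -0.7, -1.9]
grip_width: 0.0449
grasp_force: 31.0
clock: 5.7
tcp_pos: [0.5531, 0.2028, 0.0781]
tcp_rot: [-0.0, 0.146, 0.989, -0.0]
ft_force: [0.4, -0.1, -1.8]
grip_width: 0.0452
grasp_force: 31.0
[0.55317483 0.20291721 0.07825732] [ 2.54109644e-05  1.45998443e-01  9.89284819e-01 -3.20550520e-05] [-0.37609198  0.2501308  -1.9571256 ]
```

View pics/d2.png

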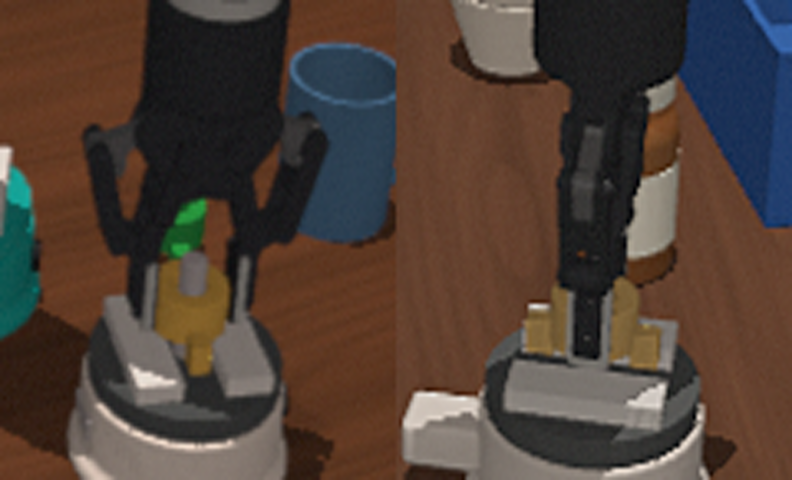

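The tabs now line up with the keyway (near tab at scene crop (200,355)), and the wrist carries the hub's weight. I'll lower it partway and release.

```bash
python3 -m jog '[{"tx":0,"ty":0,"tz":-0.02,"wx":0,"wy":0,"wz":0},{"tx":0,"ty":0,"tz":-0.05,"wx":0,"wy":0,"wz":0},{"tx":0,"ty":0,"tz":-0.05,"wx":0,"wy":0,"wz":0}]'
python3 -m jog '[{"tx":0,"ty":0,"tz":0,"wx":0,"wy":0,"wz":0},{"tx":0,"ty":0,"tz":0,"wx":0,"wy":0,"wz":0},{"tx":0,"ty":0,"tz":0,"wx":0,"wy":0,"wz":0},{"tx":0,"ty":0,"tz":0,"wx":0,"wy":0,"wz":0},{"tx":0,"ty":0,"tz":0,"wx":0,"wy":0,"wz":0}]' 0.85
python3 -m jog '[{"tx":0,"ty":0,"tz":0.2,"wx":0,"wy":0,"wz":0},{"tx":0,"ty":0,"tz":0.5,"wx":0,"wy":0,"wz":0},{"tx":0,"ty":0,"tz":0.9,"wx":0,"wy":0,"wz":0},{"tx":0,"ty":0,"tz":1,"wx":0,"wy":0,"wz":0},{"tx":0,"ty":0,"tz":1,"wx":0,"wy":0,"wz":0}]'
python3 - <<'E'
from plant import *
import cv2,numpy as np
a=snapshot("scene");b=snapshot("side");A=a["pixels"][170:290,360:480];B=b["pixels"][145:265,295:415]
cv2.imwrite("pics/d3.png",cv2.resize(np.hstack([A,B]),None,fx=3.3,fy=4,interpolation=cv2.INTER_CUBIC))
r=read_state();print(r["tcp_pos"],r["clock"],r["ft_force"])
E
```

```text
clock: 6.1
tcp_pos: [0.5528, 0.2027, 0.0728]
tcp_rot: [-0.0, 0.146, 0.989, -0.0]
ft_force: [0.8, -0.2, -2.1]
grip_width: 0.045
grasp_force: 31.0
clock: 6.6
tcp_pos: [0.5533, 0.203, 0.0735]
tcp_rot: [0.0, 0.146, 0.989, 0.0]
ft_force: [-0.0, 0.0, -0.0]
grip_width: 0.0725
grasp_force: 0.0
clock: 7.1
tcp_pos: [0.5544, 0.2034, 0.1751]
tcp_rot: [0.002, 0.146, 0.989, 0.001]
ft_force: [0.2, 0.6, 0.3]
grip_width: 0.0729
grasp_force: 0.0
[0.55260259 0.20237361 0.17248081] 7.2 [-0.58663117 -0.08911371 -0.20189982]
```

View pics/d3.png

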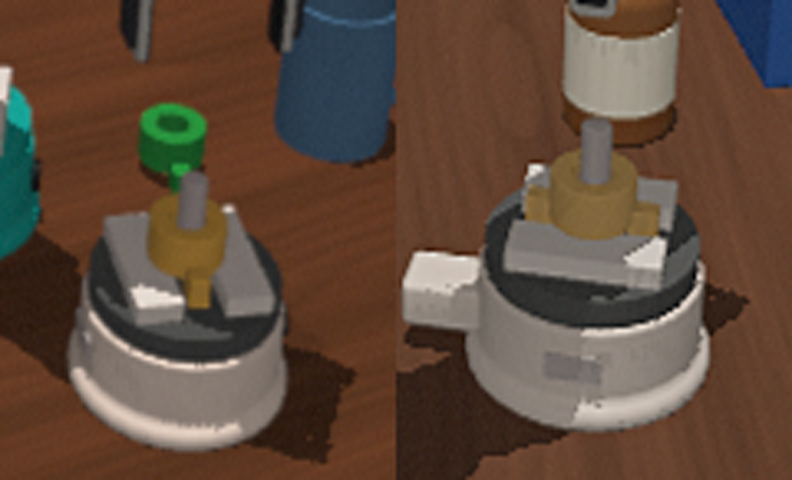

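The hub sits flat between the bars, with its tabs in the keyway and about 22 mm of shaft showing above it. The gripper is clear.

```bash
python3 -c "
from plant import *
print(close_job())"
```

```text
the job is handed in; nothing more can be done
None
```

The brass hub was turned about 79° on its shaft, its tabs dropped into the keyway, and the final pictures show it seated on the shoulder and released; the robot never went near the black hub, and I handed the job in at about 7 s on the robot's clock.

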